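# Free the foot plate from the keeper-screw holder

### The job

Take the wooden-handled slot key from its stand and turn both keeper screws on the sloping face of the holder outward, towards the holder's nearer end, until their tabs lie clear of the foot plate, then put the key back upright in its stand. Draw the freed plate straight up out of the holder's slot and lower it, still gripped, into the wide slot of the plywood rack, then let go. Touch the holder and its screws only with the key, not with the fingers or arm, and leave the tape roll, jar and pylon alone.

Things in the scene. Friction and masses are not known exactly. Their poses are not given: they have to be found in the camera images.
- holder: Fixed blue bench holder, 85 (x) by 200 (y) mm, about 60 mm high. Origin: centre of its underside; z up. A slot 9 mm wide and 46 mm deep runs along its y axis at x = +20 mm, its floor 12 mm above the bench. Its front (-x side) is a steel face sloping 30 degrees: the face's outward normal leans 30 degrees from vertical towards -x. The two screws sit in this face at y = +62 and -62 mm.
- screw_l (a joint): Angle of the keeper screw at the holder's +y end, rad: 0 = tab straight up the slope, across the plate's shoulder (locked); grows as the screw turns anticlockwise seen from outside along its axis, the tab swinging outward to the +y end; fixed stop at 1.57. It starts somewhere from 0 to 0.25. The plate is free of the tab above about 1.1.
- screw_r (a joint): The same for the keeper screw at the holder's -y end, mirrored: it grows as the screw turns clockwise seen from outside, its tab swinging outward to the -y end (the plate's tongue blocks the other way).
- screw_l_slot (a point): Mouth of the +y screw's slot, on the screw axis; the point and its axes turn with the screw: z out of the head along the screw axis (30 degrees from vertical), x along the slot and along the tab. Dark steel head 44 mm across; slot 10 mm wide, 36 mm long with open ends, 13 mm deep (floor at z = -13 mm). Tab 16 mm wide reaching 48 mm from the axis. Turning it takes about 0.12 N m.
- screw_r_slot (a point): The same for the screw at the -y end.
- key: Loose slot key standing upright in its stand, 138 mm long, 160 g. Origin: centre of the blade's tip; z up along the key to the handle; x along the blade's width. Blade 24 mm wide (x) and 6 mm thick (y), 18 mm long, its last 4 mm narrowed to 20 by 3 mm; round shaft 14 mm up to z = 62; flange 40 mm across, z = 62 to 68; wooden handle z = 68 to 138 mm, 26 (x) by 20 (y) mm with flat sides.
- stand: Fixed wooden block 80 by 80 mm, 75 mm high. Origin: centre of underside. A through opening 36 (x) by 16 (y) mm in its middle takes the key's blade and shaft; the key's flange rests on the top, so its tip then stands 13 mm above the bench.
- plate: Loose black plastic foot plate, 6 mm thick (x), 160 mm wide (y), 180 g, standing in the holder's slot. Origin: middle of its lower edge; z up. Up to z = 48.5 mm it is 160 mm wide (the ends are the shoulders under the tabs); above, a tongue 80 mm wide in the middle rises to z = 103 mm, to be gripped across its thickness.
- rack: Fixed plywood rack 60 (x) by 190 (y) mm. Origin: centre of its underside. Floor 10 mm above the bench; two walls 10 mm thick and 70 mm high leave a slot 26 mm wide along its y axis, open at the ends.
- tape: Loose roll of tape, 100 mm across, 25 mm high, lying flat. Bystander.
- jar: Loose clear jar, 64 mm across, 90 mm high. Bystander.
- pylon: Loose metal tube 34 mm across on a 60 mm foot, 122 mm high, standing. Bystander.

How it is judged:
On the way, in this order (a step that is already met when the one before it is completed fails the run):
1. Both keeper screws turned outward past 1.35 rad (about 77 degrees) with the key, the plate still down in the holder (value of joint each of screw_l, screw_r above 1.35 rad and z of plate in the frame of holder below 0.03 m), for 0.1 s.
2. Key back in its stand, the gripped plate is drawn up out of the holder: lower edge over 70 mm above the holder's underside, plate within 17 degrees of upright (z of plate in the frame of holder above 0.07 m and angle between plate's own z axis and vertical below 0.3 rad and contact force between the fingers and plate above 1 N and horizontal distance between key and stand below 0.015 m and height (world z) of key below 0.03 m), for 0.1 s.
3. The plate's lower edge is down in the rack's slot (within 12 mm of its floor, centred within 30 mm along it) while the fingers still grip it (z of plate in the frame of rack below 0.022 m and x of plate in the frame of rack between -0.02 and 0.02 m and y of plate in the frame of rack between -0.03 and 0.03 m and angle between plate's own z axis and vertical below 0.45 rad and angle between the y axis of plate and the y axis of rack, either way round below 0.2 rad and contact force between the fingers and plate above 1 N), for 0.1 s.
At the end, for the whole second after the job is handed in: Plate at rest in the rack slot: lower edge within 12 mm of its floor, centred within 20 mm across and 30 mm along, in line within 11 degrees, leaning under 26. Both screws still past 1.35 rad. Key at rest upright in its stand, flange down (tip under 20 mm above bench, 12 mm from centre) (z of plate in the frame of rack below 0.022 m and x of plate in the frame of rack between -0.02 and 0.02 m and y of plate in the frame of rack between -0.03 and 0.03 m and angle between plate's own z axis and vertical below 0.45 rad and angle between the y axis of plate and the y axis of rack, either way round below 0.2 rad and value of joint each of screw_l, screw_r above 1.35 rad and horizontal distance between key and stand below 0.012 m and height (world z) of key below 0.02 m and angle between key's own z axis and vertical below 0.12 rad and linear speed of each of plate, key below 0.02 m/s); the robot touches nothing.
It fails at once if the fingers or arm press on the holder or its screws with more than 3 N (contact force between any of the fingers, the arm and holder above 3 N).
It fails at once if the tape roll, the jar or the pylon is moved more than 20 mm (distance of any of tape, jar, pylon from where it was at the start of the episode above 0.02 m).
It also fails if it takes over 72 s, if anything falls off the work surface, if the arm or the gripper's body presses on something with over 40 N, if the wrist force passes 120 N, or if a joint passes its speed limit or range.

### The arm

A 6-joint arm with a two-finger parallel gripper is mounted at the origin on the work surface. World frame = base frame: x ahead of the robot, y to its left, z up, the work surface at z = 0. Lengths are in m, angles in rad, forces in N, time in s.
With the tool pointing down it reaches from about 0.375 to 0.975 m from the base axis. Payload 3.8 kg.
Tool frame: the origin (TCP) lies midway between the tips of the shut fingers; the grasp point (between the pads) lies 19 mm behind it; z points along the fingers, y is the line along which they close (so a half turn about z gives the same grasp; the last joint's range is limited). The gripper opens to 85 mm and grips with 20 to 120 N. Pads are 22 mm wide; open, the fingers measure 114 mm over their backs; the gripper's body (76 mm by 85 mm) begins 54 mm behind the grasp point. The pads swing forward as they close: fully open they stand 13 mm farther back than shut.
Start: joints at [-1.249, 0.264, 1.604, -0, 1.274, -0.037], TCP at [0.237, -0.632, 0.231] pointing down, gripper open.
Joint ranges: [-2.63, 2.63], [-0.94, 2.18], [0.31, 2.57], [-1.31, 4.45], [0, 2.66], [-2.55, 2.55]. Speed limits (rad/s): [2.57, 2.57, 3.14, 3.14, 3.14, 3.14].

### API

Orientations are given as a rotation vector (axis times angle).
In Python, from workcell import bot gives the robot as it stands.
- The arm moves only by the tool step_arm, never from a script. Its argument "motion" is a list of rows, each a list of 5 numbers: the finger opening in cm, from 0 to 8.54, then the shift along the tool's x, y, z in cm, then the turn about the tool's z in degrees. In form: [[claw, dx, dy, dz, twist], ...]. A call has 1 to 20 rows; each row is the pose to reach, as a shift and turn from the pose commanded when the call began, along the tool's axes at that moment; what a row does not reach only later rows make up. A row lasts 1/10 s, in which the tool goes at most 50 mm and 8.59 degrees, less where a joint would pass 70% of its speed; a pose out of reach is approached as far as the arm can. A call with a gripper value outside its range is refused whole. The fingers move at their own pace and stop on an object; "force" is the grip in N (left out, the last holds). Time passes only in rows, so rows that repeat a pose let the fingers close. It gives the time, the measured TCP pose, the force, the opening and the grip force at its end, in the units of the state.
- bot.read_state(): the state, without advancing time (a new reading comes with each control period).
- bot.read_camera(name): name is "side" or "top"; returns (picture, depth): 400x640x3 uint8, red, green, blue; 400x640 float32, m along the optical axis (not along the pixel's ray), 0 where there is no reading.
- bot.calibration(name): a dict with "mtx" (3x3 intrinsics, pixels), "origin" and "orientation" of the camera in the world. Camera axes: x right, y up, looking along -z (the intrinsics and any distortion apply to the point x, -y, -z); pixel columns grow to the right and rows downward; lengths in m; the calibration is good to about 2 mm. A picture is of the moment at which its call begins. calibration takes no time and is no camera call.
- bot.finish_job(): hands the job in; it is judged then, once.
The state is a dict: "time": time; "q": joint angles; "joint_vel": joint speeds; "joint_torque": joint torques, N m; "tool_pos": TCP position; "tcp_rot": TCP orientation; "wrist_force": force on the tool from outside, world axes, zero at the start; "torque": the same for the moment, N m; "width": opening from 0.0 (shut) to 1.0 (fully open); "grip_force": force on a finger pad.
Only numpy, scipy, OpenCV 4.12 (cv2) and the standard library are available. Lean on these libraries where they do the work, as an engineer would, in place of code of your own. Each camera call takes 0.05 s, during which the arm holds its last target. There are 200 camera calls.

## Working session

There is one attempt and no reset: what is moved stays moved. The work goes in short steps, Python scripts to look and compute and a tool call to move; the robot and the scene stay as the last step left them, time stands still between calls to the robot, and variables do not carry over. Pictures are saved under pics/ and viewed, at most 10 in all, crops included, and the job is handed in when it is done.

Besides the shell and the picture viewer there is one more tool, called after "Emit:" by a JSON object that holds its "api" and its "payload", one argument or row to a line. step_arm: Moves the arm, as the interface text tells. Its arguments: {"type":"object","properties":{"motion":{"type":"array","items":{"type":"array","items":{"type":"number"}}},"force":{"type":"number"}},"required":["motion"]}

```bash
mkdir -p pics; ls; python3 - <<'E'
from workcell import bot
import numpy as np,cv2
for n in ("top","side"):
    p,d=bot.read_camera(n); np.savez(n+"0.npz",p=p,d=d)
    cv2.imwrite(f"pics/{n}0.png",p[:,:,::-1]); c=bot.calibration(n); print(n,c)
print(bot.read_state())
E
```

```text
pics
top {'mtx': array([[394.08927733,   0.        , 322.1876353 ],
       [  0.        , 394.08927733, 201.30625227],
       [  0.        ,   0.        ,   1.        ]]), 'origin': array([0.41797463, 0.00700776, 1.00200464]), 'orientation': array([ 0.1795033 , -0.17392976, -1.56105034])}
side {'mtx': array([[374.82744199,   0.        , 314.51923914],
       [  0.        , 374.82744199, 199.42991688],
       [  0.        ,   0.        ,   1.        ]]), 'origin': array([ 0.53266473, -0.65161978,  0.48849129]), 'orientation': array([ 0.98874983, -0.07076317, -0.10945128])}
{'time': 0.1, 'q': array([-1.24887968e+00,  2.64659533e-01,  1.60522989e+00, -5.83183984e-06,
        1.27372803e+00, -3.69076341e-02]), 'joint_vel': array([ 0.00017914, -0.00138844, -0.00353005,  0.00055979, -0.00034066,
       -0.00146022]), 'joint_torque': array([ 3.59070800e-04, -5.16708040e+01, -3.68589306e+01, -6.71257430e-05,
        6.29673144e-03, -1.20882734e-05]), 'tool_pos': array([ 0.23682349, -0.63138194,  0.23010293]), 'tcp_rot': array([-3.08919437e+00, -5.60266030e-01,  4.60086357e-04]), 'wrist_force': array([-0.10123784, -0.03959906, -0.58797944]), 'torque': array([ 0.03277997, -0.05491157,  0.00622914]), 'grip_force': 0.0, 'width': 1.0008116689938569}
```

View pics/top0.png

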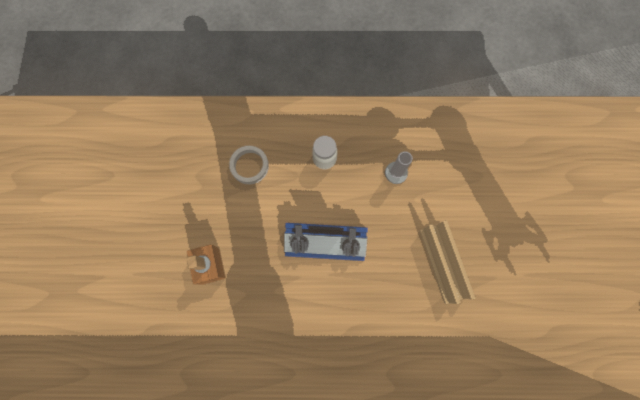

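View pics/side0.png

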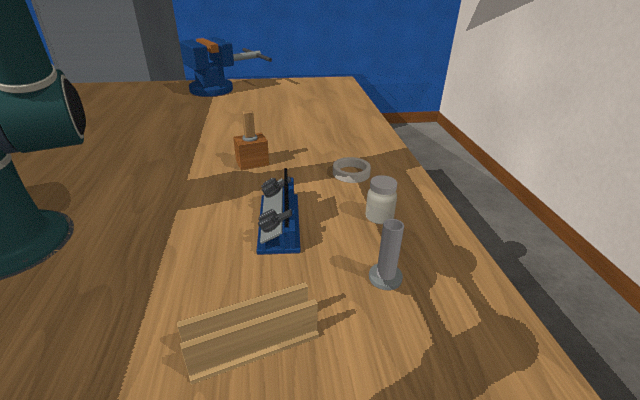

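The top view shows the stand with the key at about (203,264), the holder at (326,242) with the screws at (299,240) and (350,243) on its lower (robot) side, and the rack at (447,262). The tape, jar and pylon sit farther out, and the arm is clear of everything. Next I'll measure from depth.

```bash
cat > h.py <<'E'
import numpy as np,cv2
from workcell import bot
from scipy.spatial.transform import Rotation as Ro
def cloud(n,d):
    c=bot.calibration(n);K=c["mtx"];v,u=np.mgrid[:400,:640]
    P=np.stack([(u-K[0,2])/K[0,0]*d,-(v-K[1,2])/K[1,1]*d,-d],-1)
    return P@Ro.from_rotvec(c["orientation"]).as_matrix().T+c["origin"]
def rect(P):
    r=cv2.minAreaRect((P[:,:2]*1000).astype(np.float32)); b=cv2.boxPoints(r); e=[b[1]-b[0],b[2]-b[1]]
    e=max(e,key=np.linalg.norm); return np.round(r[0],1),np.round(r[1],1),round(np.degrees(np.arctan2(e[1],e[0])),2)
E
python3 - <<'E'
from h import *
z=np.load("top0.npz");p,d=z['p'],z['d'];W=cloud("top",d)
hsv=cv2.cvtColor(p,cv2.COLOR_RGB2HSV)
def box(u0,u1,v0,v1):
    m=np.zeros((400,640),bool);m[v0:v1,u0:u1]=1;return m&(d>0)
tb=W[box(240,420,270,320)];print("table z",np.median(tb[:,2]))
s=box(180,230,235,295)
st=s&(W[...,2]>.066)&(W[...,2]<.084);print("stand top",st.sum(),np.median(W[st][:,2]),rect(W[st]))
for a,b in((.085,.1),(.1,.12),(.12,.14),(.14,.17)):
    k=s&(W[...,2]>a)&(W[...,2]<b);print("key",a,k.sum(),W[k].mean(0) if k.any() else'',rect(W[k]) if k.sum()>5 else '')
h=box(270,385,210,280)
hb=h&(hsv[...,0]>100)&(hsv[...,0]<130)&(hsv[...,1]>120)
print("blue",hb.sum(),rect(W[hb]),np.percentile(W[hb][:,2],[5,50,95]))
hh=h&(W[...,2]>.012);print("holder all",rect(W[hh]))
pl=h&(W[...,2]>.085);print("plate top",pl.sum(),rect(W[pl]),np.median(W[pl][:,2]))
r=box(405,490,200,320)
rt=r&(W[...,2]>.062)&(W[...,2]<.08);print("rack",rt.sum(),np.median(W[rt][:,2]),rect(W[rt]))
q,dq=np.load("side0.npz")['p'],np.load("side0.npz")['d'];
big=cv2.resize(p[200:310,170:490],None,fx=2.5,fy=2.5,interpolation=cv2.INTER_CUBIC)
cv2.imwrite("pics/c.png",big[:,:,::-1])
crop=cv2.resize(p[215:270,275:377],None,fx=6,fy=6,interpolation=cv2.INTER_CUBIC);crop2=cv2.resize(q[165:260,240:340],None,fx=6,fy=6)[:330*2]
out=np.zeros((600,800,3),np.uint8);out[:330,:612]=crop;cv2.imwrite("pics/h.png",out[:330,:612,::-1])
E
```

```text
table z 0.0002824626637050187
stand top 696 0.07561603628806096 (array([480.5, 289.8]), array([80.3, 60.5]), np.float32(14.97))
key 0.085 29 [0.47789487 0.28103372 0.09115262] (array([477.1, 280. ]), array([12.6, 34.5]), np.float32(-8.9))
key 0.1 39 [0.47758207 0.28218351 0.11021189] (array([477.3, 282.7]), array([13. , 29.2]), np.float32(-20.32))
key 0.12 40 [0.47918607 0.28154724 0.13054561] (array([479.4, 282.1]), array([ 9.8, 27.4]), np.float32(-11.09))
key 0.14 127 [0.47947446 0.28847273 0.15036898] (array([480. , 289.3]), array([25.9, 19.5]), np.float32(11.6))
blue 65 (array([566.3,   2.5]), array([191.3,  17.2]), np.float32(87.9)) [0.05241054 0.05754829 0.05992065]
holder all (array([541.7,   2. ]), array([199.2,  84.5]), np.float32(87.04))
plate top 160 (array([559.1,   1.3]), array([78.7,  6.8]), np.float32(86.36)) 0.11354318813038305
rack 847 0.06958525016813466 (array([ 489.3, -292.7]), array([189.7,  48.1]), np.float32(16.55))
```

View pics/h.png

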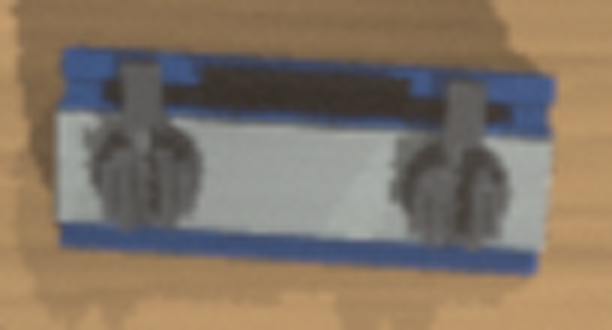

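The crop shows both tabs pointing up the slope across the plate's shoulders. The head centres are near full-image pixels (299.7,244) and (350.8,247.5), and both slots are nearly along the tab. Next: fit the heads and refine the stand.

```bash
python3 - <<'E'
from h import *
D={n:np.load(n+"0.npz") for n in("top","side")}
yaw=np.radians(-3.0);c=np.array([.5417,.002,0]);R=Ro.from_euler('z',yaw).as_matrix()
for n in D:
    p,d=D[n]['p'],D[n]['d'];W=cloud(n,d);H=(W-c)@R*1000  # holder frame mm
    ok=(d>0)
    f=ok&(abs(H[...,1])<35)&(H[...,0]>-38)&(H[...,0]<5)&(H[...,2]>5)&(H[...,2]<70)
    nrm=np.array([-.5,0,.8660]); h0=np.median(H[f]@nrm);print(n,"face offset",h0,f.sum(), "x,z range",np.percentile(H[f],[2,98],axis=0).round(1).tolist())
    up=np.array([.866,0,.5])
    for s in(1,-1):
        m=ok&(abs(H[...,1]-62*s)<34)&(H[...,0]>-60)&(H[...,0]<30)
        Q=H[m];hh=Q@nrm-h0;t=Q@up
        print(" hist h",np.histogram(hh[(hh>2)&(hh<40)],bins=range(2,40,3))[0])
        top=(hh>hh[(hh>2)&(t<10)].max()-6) 
        A=np.stack([Q[:,1],t],1)
        for lo,hi in((3,9),(9,15),(15,20),(20,26)):
            k=(hh>lo)&(hh<hi)
            if k.sum()>15: 
                rr=cv2.minAreaRect(A[k].astype(np.float32));print("  s",s,lo,hi,k.sum(),"y",np.percentile(A[k,0],[3,97]).round(1),"t",np.percentile(A[k,1],[3,97]).round(1),np.median(hh[k]).round(1))
    st=ok&(np.hypot(W[...,0]-.48,W[...,1]-.289)<.065)&(W[...,2]>.06)&(W[...,2]<.082)
    print("stand",rect(W[st]),np.percentile(W[st]*1000,[1,99],axis=0).round(0).tolist())
    k=ok&(np.hypot(W[...,0]-.48,W[...,1]-.289)<.03)&(W[...,2]>.145)&(W[...,2]<.16)
    if k.sum()>5: print("handle",k.sum(),rect(W[k]),W[k].max(0))
    k=ok&(np.hypot(W[...,0]-.489,W[...,1]+.293)<.11)&(W[...,2]>.064)&(W[...,2]<.08)
    print("rack",k.sum(),rect(W[k]))
    for nm,x,y,r in(("tape",.68,.19,.08),("jar",.70,0,.06),("pylon",.68,-.19,.06)):pass
    k=ok&(W[...,2]>.02)&(W[...,0]>.6)&(W[...,0]<.9)&(abs(W[...,1])<.35)
    l,lab,stt,_=cv2.connectedComponentsWithStats(k.astype(np.uint8))
    for i in range(1,l):
        if stt[i,4]>40: print("obj",stt[i,4],np.percentile(W[lab==i]*1000,[2,98],axis=0).round(0).tolist())
E
```

```text
top face offset 44.85090955124074 556 x,z range [[-36.7, -33.5, 11.5], [4.0, 33.3, 55.4]]
 hist h [ 38  52 109  29   8  15  88  44   2   0   0   4]
  s 1 3 9 115 y [37.6 83.8] t [-5.6 60. ] 7.6
  s 1 9 15 95 y [35.4 80.9] t [-4.3 57.7] 10.2
  s 1 15 20 21 y [44.1 78.2] t [ 1.5 41. ] 19.3
  s 1 20 26 132 y [37.6 79.1] t [-3.6 56.6] 22.3
 hist h [ 46  48 107  33   7  16  92  38   1   1   3   1]
  s -1 3 9 103 y [-90.6 -33.4] t [-3.2 59.9] 7.4
  s -1 9 15 105 y [-80.  -42.8] t [-5.  57.2] 10.4
  s -1 15 20 22 y [-73.9 -37.6] t [-3.  39.3] 18.0
  s -1 20 26 130 y [-78.3 -43.1] t [-2.8 34.7] 22.2
stand (array([480.5, 289.8]), array([80.3, 60.5]), np.float32(14.97)) [[439.0, 253.0, 62.0], [522.0, 325.0, 82.0]]
handle 117 (array([480.1, 289.4]), array([25.8, 19.4]), np.float32(11.64)) [0.49394237 0.30089527 0.15506042]
rack 809 (array([ 489.3, -292.7]), array([189.7,  48.1]), np.float32(16.55))
obj 642 [[734.0, -24.0, 24.0], [790.0, 32.0, 93.0]]
obj 495 [[695.0, 157.0, 21.0], [788.0, 250.0, 29.0]]
obj 347 [[707.0, -198.0, 24.0], [739.0, -167.0, 124.0]]
side face offset 43.93754064503377 225
[... 310 characters left out ...]
 43  56 131   8   4   5   4  10]
  s -1 3 9 141 y [-81.8 -36.4] t [-2.5 59.2] 6.6
  s -1 9 15 114 y [-80.6 -37.1] t [-1.6 57.5] 10.1
  s -1 15 20 87 y [-78.8 -36.5] t [-5.  56.6] 17.6
  s -1 20 26 139 y [-78.2 -37.8] t [-3.8 58.8] 21.9
stand (array([480.6, 289.6]), array([80. , 62.6]), np.float32(15.93)) [[437.0, 252.0, 60.0], [525.0, 324.0, 81.0]]
handle 42 (array([479.5, 289.8]), array([24.1, 19.9]), np.float32(14.03)) [0.49236835 0.30013246 0.1510549 ]
rack 2137 (array([ 489.6, -291.7]), array([189.8,  48.4]), np.float32(16.55))
obj 290 [[695.0, 156.0, 20.0], [788.0, 251.0, 25.0]]
obj 1087 [[735.0, -25.0, 22.0], [790.0, 26.0, 90.0]]
obj 1126 [[708.0, -200.0, 23.0], [739.0, -168.0, 121.0]]
```

View pics/c.png

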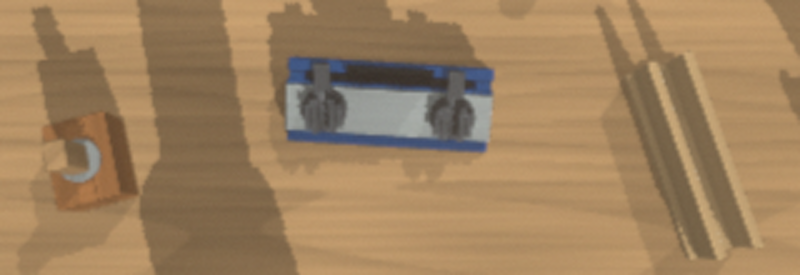

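```bash
cat >> h.py <<'E'
def to(*targets):
    """targets (x,y,z mm, tool-y yaw deg): print shifts in tool axes (cm) and twist from the present pose"""
    s=bot.read_state();R=Ro.from_rotvec(s["tcp_rot"]).as_matrix();yaw=np.degrees(np.arctan2(R[1,1],R[0,1]))
    print("t",round(s["time"],2),"tcp",(s["tool_pos"]*1000).round(1),"yaw",yaw.round(1),"tilt",R[:,2].round(3),"F",s["wrist_force"].round(1),"w",round(s["width"]*85.4,1),"q6",np.degrees(s["q"][5]).round(0))
    for t in targets: print(t,"->",(R.T@(np.array(t[:3])/1000-s["tool_pos"])*100).round(2),"twist",round((yaw-t[3]+180)%360-180,1))
E
python3 - <<'E'
from h import *
to((480,289.5,230,-75),(480,289.5,102,-75))
z=np.load("top0.npz");d=z['d'];W=cloud("top",d)
yaw=np.radians(-3.0);c=np.array([.5417,.002,0]);H=(W-c)@Ro.from_euler('z',yaw).as_matrix()*1000
h=H@[-.5,0,.866]-44.4;t=H@[.866,0,.5]
for s in(1,-1):
    m=(d>0)&(abs(H[...,1]-62*s)<26)&(h>16)&(h<26)&(t<45)&(t>-10)
    Q=np.stack([H[...,1][m],t[m]],1).astype(np.float32);print("head circle",cv2.minEnclosingCircle(Q),Q.mean(0))
    m=(d>0)&(abs(H[...,1]-62*s)<26)&(h>1)&(h<12)&(t<62)&(t>42);Q=np.stack([H[...,1][m],t[m]],1);
    m&=(z['p'].max(-1)<130)&(H[...,2]>63);Q=np.stack([H[...,1][m],t[m]],1);print("tab",m.sum(),Q.mean(0),Q.min(0),Q.max(0))
E
```

```text
t 0.1 tcp [ 236.8 -631.4  230.1] yaw -69.4 tilt [-0.001  0.002 -1.   ] F [-0.1 -0.  -0.6] w 85.5 q6 -2.0
(480, 289.5, 230, -75) -> [ 55.11 -77.68   0.17] twist 5.6
(480, 289.5, 102, -75) -> [ 55.11 -77.66  12.97] twist 5.6
head circle ((62.534278869628906, 13.772441864013672), 21.718162536621094) [62.769737 13.959849]
tab 53 [65.5099328  52.10530392] [38.34087322 42.12855029] [74.50850785 60.81890683]
head circle ((-61.18117904663086, 12.563612937927246), 21.942277908325195) [-61.198795  13.929185]
tab 52 [-61.79504839  52.40309807] [-70.77898346  42.89389804] [-38.10337085  60.90785918]
```

Emit:
{"api": "step_arm", "payload": {
  "motion": [
    [8.5,55.1,-77.7,0,5.6],
    [8.5,55.1,-77.7,0,5.6],
    [8.5,55.1,-77.7,0,5.6],
    [8.5,55.1,-77.7,0,5.6],
    [8.5,55.1,-77.7,0,5.6],
    [8.5,55.1,-77.7,0,5.6],
    [8.5,55.1,-77.7,0,5.6],
    [8.5,55.1,-77.7,0,5.6],
    [8.5,55.1,-77.7,0,5.6],
    [8.5,55.1,-77.7,0,5.6],
    [8.5,55.1,-77.7,0,5.6],
    [8.5,55.1,-77.7,0,5.6],
    [8.5,55.1,-77.7,0,5.6],
    [8.5,55.1,-77.7,0,5.6],
    [8.5,55.1,-77.7,0,5.6],
    [8.5,55.1,-77.7,0,5.6],
    [8.5,55.1,-77.7,0,5.6],
    [8.5,55.1,-77.7,0,5.6],
    [8.5,55.1,-77.7,0,5.6],
    [8.5,55.1,-77.7,0,5.6]
  ]
}}

```text
time: 2.1
tool_pos: [0.4806, 0.2939, 0.2304]
tcp_rot: [-3.112, -0.416, 0.0]
wrist_force: [-0.7, -0.6, -0.0]
width: 0.996
grip_force: 0.0
```

```bash
python3 -c "
from h import *
to((480,289.5,102,-75))"
```

```text
t 2.1 tcp [480.6 293.9 230.4] yaw -74.8 tilt [-0.     0.002 -1.   ] F [-0.7 -0.6 -0. ] w 85.0 q6 104.0
(480, 289.5, 102, -75) -> [-0.17  0.44 12.84] twist 0.2
```

Emit:
{"api": "step_arm", "payload": {
  "motion": [
    [8.5,0,0,4,0],
    [8.5,0,0,6,0],
    [8.5,0,0,6,0]
  ]
}}

```text
time: 2.4
tool_pos: [0.4769, 0.2869, 0.1668]
tcp_rot: [3.111, 0.409, -0.013]
wrist_force: [-0.3, -0.1, 0.3]
width: 0.997
grip_force: 0.0
```

```bash
python3 -c "
from h import *
to((480,289.5,102,-75))"
```

```text
t 2.4 tcp [476.9 286.9 166.8] yaw -75.0 tilt [-0.008 -0.005 -1.   ] F [-0.3 -0.1  0.3] w 85.2 q6 104.0
(480, 289.5, 102, -75) -> [ 0.42 -0.18  6.48] twist -0.0
```

Emit:
{"api": "step_arm", "payload": {
  "motion": [
    [8.5,0,0,0,0],
    [8.5,0,0,2,0],
    [8.5,0,0,4,0],
    [8.5,0,0,6,0],
    [8.5,0,0,6.8,0],
    [8.5,0,0,6.8,0],
    [8.5,0,0,6.8,0],
    [8.5,0,0,6.8,0]
  ],
  "force": 80
}}

```text
time: 3.2
tool_pos: [0.4813, 0.2895, 0.1051]
tcp_rot: [-3.114, -0.409, -0.004]
wrist_force: [0.4, -0.3, -0.5]
width: 0.997
grip_force: 0.0
```

```bash
python3 -c "
from h import *
to((480,289.5,102,-75))"
```

```text
t 3.2 tcp [481.3 289.5 105.1] yaw -75.0 tilt [ 0.003  0.001 -1.   ] F [ 0.4 -0.3 -0.5] w 85.1 q6 104.0
(480, 289.5, 102, -75) -> [-0.13 -0.03  0.31] twist -0.0
```

Emit:
{"api": "step_arm", "payload": {
  "motion": [
    [0,0,0,0,0],
    [0,0,0,0,0],
    [0,0,0,0,0],
    [0,0,0,0,0],
    [0,0,0,0,0],
    [0,0,0,0,0],
    [0,0,0,0,0]
  ],
  "force": 80
}}

```text
time: 3.9
tool_pos: [0.48, 0.2899, 0.1035]
tcp_rot: [-3.113, -0.408, -0.0]
wrist_force: [-1.3, 4.6, 1.6]
width: 0.222
grip_force: 77.8
```

```bash
python3 -c "
from h import *
to((480,289.5,102,-75))"
```

```text
t 3.9 tcp [480.  289.9 103.5] yaw -75.1 tilt [ 0.     0.002 -1.   ] F [-1.3  4.6  1.6] w 18.9 q6 104.0
(480, 289.5, 102, -75) -> [-0.01  0.04  0.15] twist -0.1
```

Emit:
{"api": "step_arm", "payload": {
  "motion": [
    [0,0,0,-1.5,0],
    [0,0,0,-4,0],
    [0,0,0,-8,0],
    [0,0,0,-12,0],
    [0,0,0,-13,0],
    [0,0,0,-13,0],
    [0,0,0,-13,0]
  ]
}}

```text
time: 4.6
tool_pos: [0.4792, 0.288, 0.2313]
tcp_rot: [3.113, 0.408, -0.004]
wrist_force: [-1.0, -0.7, -2.4]
width: 0.226
grip_force: 79.3
```

```bash
python3 -c "
from h import *
to((523.4,65.6,235,-88),(523.4,65.6,175,-88))"
```

```text
t 4.6 tcp [479.2 288.  231.3] yaw -75.0 tilt [-0.002 -0.002 -1.   ] F [-1.  -0.7 -2.4] w 19.3 q6 104.0
(523.4, 65.6, 235, -88) -> [-1.47 22.63 -0.34] twist 13.0
(523.4, 65.6, 175, -88) -> [-1.45 22.63  5.66] twist 13.0
```

Emit:
{"api": "step_arm", "payload": {
  "motion": [
    [0,-0.4,4,0,3],
    [0,-0.7,9,0,8],
    [0,-1.1,14,0,13],
    [0,-1.4,19,0,13],
    [0,-1.6,22.7,0,13],
    [0,-1.6,22.7,0,13],
    [0,-1.6,22.7,2,13],
    [0,-1.6,22.7,4.5,13],
    [0,-1.6,22.7,5.5,13],
    [0,-1.6,22.7,5.5,13],
    [0,-1.6,22.7,5.5,13],
    [0,-1.6,22.7,5.5,13],
    [0,-1.6,22.7,5.5,13]
  ]
}}

```text
time: 5.9
tool_pos: [0.5241, 0.0658, 0.1796]
tcp_rot: [-3.141, -0.054, -0.004]
wrist_force: [-0.3, 0.6, -1.7]
width: 0.224
grip_force: 79.3
```

```bash
python3 - <<'E'
from h import *
out=np.zeros((600,800,3),np.uint8)
p,d=bot.read_camera("side");np.savez("side1.npz",p=p,d=d)
q,dt=bot.read_camera("top");np.savez("top1.npz",p=q,d=dt)
out[:480,:400]=cv2.resize(p[130:250,230:330],(400,480),interpolation=cv2.INTER_CUBIC)
out[:480,400:]=cv2.resize(q[165:285,265:365],(400,480),interpolation=cv2.INTER_CUBIC)
cv2.imwrite("pics/k1.png",out[:480,:,::-1])
to((523.4,65.6,175,-88))
for n,dd in(("side",d),("top",dt)):
    W=cloud(n,dd)*1000;k=(dd>0)&(np.hypot(W[...,0]-523,W[...,1]-65)<30)
    for a,b in((78,84),(84,95),(98,120),(120,142),(144,150),(150,160)):
        m=k&(W[...,2]>a)&(W[...,2]<b)
        if m.sum()>4: print(n,a,b,m.sum(),np.percentile(W[m],[5,50,95],axis=0).round(1).tolist())
E
```

```text
t 6.0 tcp [523.9  65.7 179.3] yaw -88.0 tilt [ 0.002  0.    -1.   ] F [-0.3 -0.7 -2.8] w 19.1 q6 92.0
(523.4, 65.6, 175, -88) -> [-0.05  0.01  0.43] twist -0.0
side 84 95 22 [[516.2, 63.4, 88.6], [525.0, 65.0, 91.4], [535.7, 67.3, 94.3]]
side 98 120 82 [[513.2, 59.2, 98.7], [524.1, 63.2, 106.0], [534.3, 67.8, 118.1]]
side 120 142 64 [[518.7, 58.5, 120.6], [524.9, 60.8, 129.8], [531.1, 65.2, 141.2]]
side 150 160 114 [[508.2, 46.5, 151.5], [524.5, 54.8, 155.8], [541.3, 69.3, 158.6]]
```

View pics/k1.png

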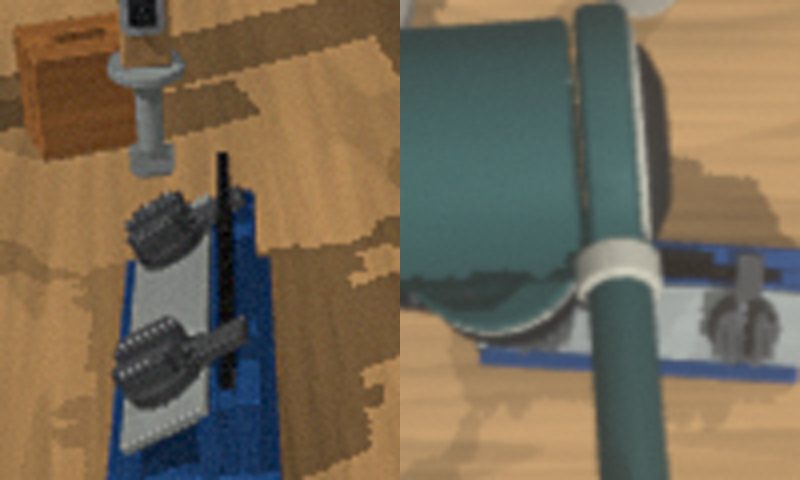

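The side view (left) shows the key vertical and just above the far (+y) screw. The tip is at crop pixel (150,172), the measured tip is z≈89, and the blade is centred at x≈525, in line with the slot. Now lowering gently.

Emit:
{"api": "step_arm", "payload": {
  "motion": [
    [0,0,0,1,0],
    [0,0,0,2,0],
    [0,0,0,2.5,0],
    [0,0,0,2.8,0],
    [0,0,0,2.8,0],
    [0,0,0,2.8,0]
  ]
}}

```text
time: 6.6
tool_pos: [0.5233, 0.0656, 0.1502]
tcp_rot: [3.141, 0.054, -0.0]
wrist_force: [-0.0, -0.6, -2.4]
width: 0.226
grip_force: 79.3
```

```bash
python3 -c "
from h import *
to((523.4,65.6,148,-88))"
```

```text
t 6.6 tcp [523.3  65.6 150.2] yaw -88.0 tilt [-0. -0. -1.] F [-0.  -0.6 -2.4] w 19.3 q6 92.0
(523.4, 65.6, 148, -88) -> [ 0.01 -0.    0.22] twist -0.0
```

Emit:
{"api": "step_arm", "payload": {
  "motion": [
    [0,0,0,0.2,0],
    [0,0,0,0.2,-5],
    [0,0,0,0.2,-11],
    [0,0,0,0.2,-17],
    [0,0,0,0.2,-23],
    [0,0,0,0.2,-29],
    [0,0,0,0.2,-35],
    [0,0,0,0.2,-40],
    [0,0,0,0.2,-45],
    [0,0,0,0.2,-45],
    [0,0,0,0.2,-45]
  ]
}}

```text
time: 7.7
tool_pos: [0.5241, 0.0652, 0.1493]
tcp_rot: [2.882, 1.248, 0.003]
wrist_force: [1.5, -1.3, 2.4]
width: 0.224
grip_force: 79.9
```

```bash
python3 -c "
from h import *
to((523.4,65.6,148,-88));print(bot.read_state()['torque'])"
```

```text
t 7.7 tcp [524.1  65.2 149.3] yaw -43.2 tilt [ 0.002 -0.001 -1.   ] F [ 1.5 -1.3  2.4] w 19.1 q6 48.0
(523.4, 65.6, 148, -88) -> [-0.02 -0.08  0.13] twist 44.8
[-0.48188223 -0.12582937 -0.14096548]
```

Emit:
{"api": "step_arm", "payload": {
  "motion": [
    [0,0,0,0,-6],
    [0,0,0,0,-12],
    [0,0,0,0,-18],
    [0,0,0,0,-24],
    [0,0,0,0,-30],
    [0,0,0,0,-36],
    [0,0,0,0,-41],
    [0,0,0,0,-45],
    [0,0,0,0,-48],
    [0,0,0,0,-48]
  ]
}}

```text
time: 8.7
tool_pos: [0.5241, 0.0663, 0.1512]
tcp_rot: [2.124, 2.314, 0.004]
wrist_force: [-3.7, -0.0, 13.4]
width: 0.222
grip_force: 81.3
```

```bash
python3 - <<'E'
from h import *
to();print(bot.read_state()['torque'])
p,d=bot.read_camera("side")
cv2.imwrite("pics/k2.png",cv2.resize(p[130:250,230:330],(500,600),interpolation=cv2.INTER_CUBIC)[:,:,::-1])
E
```

```text
t 8.7 tcp [524.1  66.3 151.2] yaw 4.9 tilt [ 0.002  0.001 -1.   ] F [-3.7 -0.  13.4] w 19.0 q6 -0.0
[ 0.10816897  1.03498534 -0.16211271]
```

View pics/k2.png

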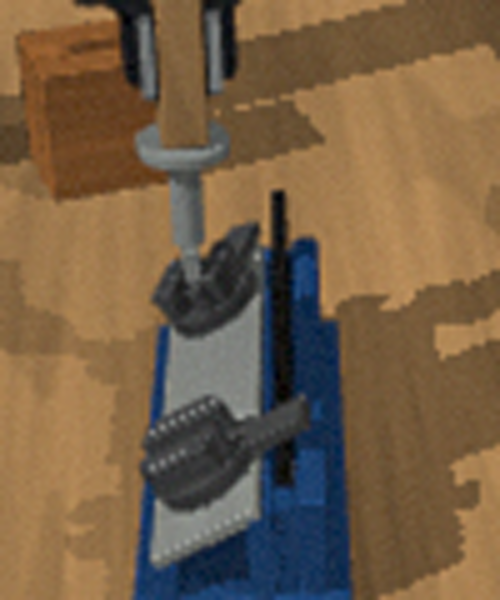

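The far screw's tab now points away down the +y end (crop pixel about (250,230)). The key is still in its slot but wedging slightly (13 N upward). I'll ease up and down-slope, then over-twist.

Emit:
{"api": "step_arm", "payload": {
  "motion": [
    [0,0,-0.1,-0.15,0],
    [0,0,-0.15,-0.15,0],
    [0,0,-0.15,-0.15,-5],
    [0,0,-0.15,-0.15,-10],
    [0,0,-0.15,-0.15,-15],
    [0,0,-0.15,-0.15,-15]
  ]
}}

```text
time: 9.35
tool_pos: [0.5212, 0.0658, 0.1513]
tcp_rot: [-1.802, -2.572, 0.0]
wrist_force: [-4.9, 0.9, 8.8]
width: 0.225
grip_force: 80.7
```

```bash
python3 -c "
from h import *
to();print(bot.read_state()['torque'])"
```

```text
t 9.35 tcp [521.2  65.8 151.3] yaw 20.0 tilt [-0.001  0.001 -1.   ] F [-4.9  0.9  8.8] w 19.2 q6 -16.0
[-0.00794017  1.14923888 -0.06760217]
```

Emit:
{"api": "step_arm", "payload": {
  "motion": [
    [0,0,0,0,-5],
    [0,0,0,0,-10],
    [0,0,0,0,-12],
    [0,0,0,0,-12]
  ]
}}

```text
time: 9.75
tool_pos: [0.52, 0.0653, 0.1509]
tcp_rot: [-1.524, -2.744, 0.004]
wrist_force: [-6.2, -1.5, 10.1]
width: 0.222
grip_force: 80.9
```

```bash
cat >> h.py <<'E'
def tab(s,n="side"):
    """screw angle from the tab's points: in face coordinates, outside the head"""
    p,d=bot.read_camera(n);W=cloud(n,d)
    H=(W-[.5417,.002,0])@Ro.from_euler('z',np.radians(-3.0)).as_matrix()*1000
    h=H@[-.5,0,.866]-44.2;y=s*H[...,1]-62;t=H@[.866,0,.5]-13.5;r=np.hypot(y,t)
    m=(d>0)&(h>3)&(h<14)&(r>27)&(r<50)&(y>-12)&(p.max(-1)<130)&(p.max(-1).astype(int)-p.min(-1)<25)
    a=np.arctan2(y[m],t[m]);print("tab",s,m.sum(),"angle mean",np.median(a).round(2),np.percentile(a,[10,90]).round(2));return p
E
python3 - <<'E'
from h import *
to();print(bot.read_state()['torque']);p=tab(1);tab(-1)
cv2.imwrite("pics/k3.png",cv2.resize(p[160:250,240:330],(600,600),interpolation=cv2.INTER_CUBIC)[:,:,::-1])
E
```

```text
t 9.75 tcp [520.   65.3 150.9] yaw 31.9 tilt [-0.004 -0.001 -1.   ] F [-6.2 -1.5 10.1] w 18.9 q6 -27.0
[-0.45939224  1.702367   -0.05966124]
tab 1 30 angle mean 1.07 [0.99 1.3 ]
tab -1 67 angle mean 0.07 [-0.14  0.22]
```

View pics/k3.png

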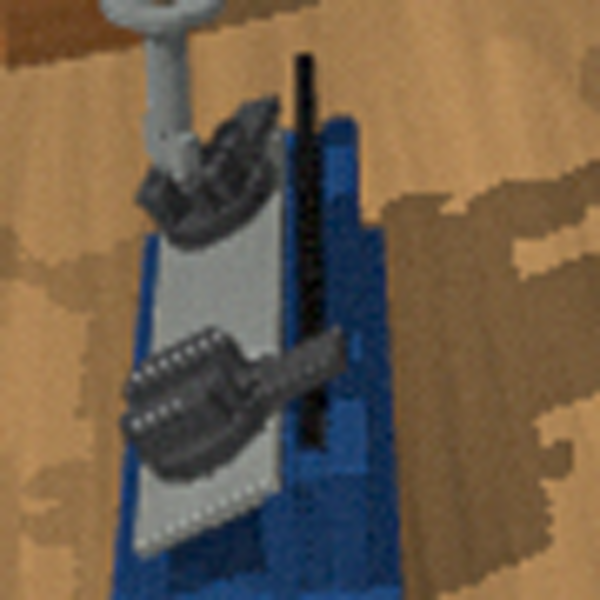

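The far screw has reached only about 63°, because the blade has slid to the down-slope rim (crop about (180,175)). I'll finish it by lifting the key out and pushing the tab with the blade.

Emit:
{"api": "step_arm", "payload": {
  "motion": [
    [0,0,0,-1.5,0],
    [0,0,0,-3.5,0],
    [0,0,0,-3.5,8],
    [0,0,0,-3.5,16],
    [0,0,0,-3.5,24],
    [0,0,0,-3.5,32],
    [0,0,0,-3.5,32]
  ]
}}

```text
time: 10.55
tool_pos: [0.5221, 0.0657, 0.1853]
tcp_rot: [2.223, 2.219, 0.002]
wrist_force: [0.1, -0.5, -1.7]
width: 0.221
grip_force: 79.4
```

```bash
python3 - <<'E'
from h import *
to((566,98,180,0),(566,98,157,0));tab(1)
p,d=bot.read_camera("side");W=cloud("side",d)*1000;k=(d>0)&(np.hypot(W[...,0]-521,W[...,1]-65)<30)
for a,b in((80,95),(95,108),(112,135),(150,165)):
    m=k&(W[...,2]>a)&(W[...,2]<b)
    if m.sum()>4: print(a,b,m.sum(),np.percentile(W[m],[3,50,97],axis=0).round(1).tolist())
E
```

```text
t 10.55 tcp [522.1  65.7 185.3] yaw -0.1 tilt [ 0.001  0.    -1.   ] F [ 0.1 -0.5 -1.7] w 18.9 q6 5.0
(566, 98, 180, 0) -> [3.24 4.39 0.54] twist -0.1
(566, 98, 157, 0) -> [3.24 4.39 2.84] twist -0.1
tab 1 28 angle mean 1.08 [0.99 1.3 ]
95 108 13 [[518.9, 53.1, 98.3], [521.3, 54.2, 102.5], [523.5, 70.2, 106.8]]
112 135 69 [[514.1, 58.2, 112.2], [520.9, 60.3, 123.8], [527.2, 66.3, 134.6]]
150 165 123 [[502.5, 46.6, 156.0], [520.6, 54.6, 161.5], [539.0, 76.6, 164.2]]
```

Emit:
{"api": "step_arm", "payload": {
  "motion": [
    [0,1.6,2.2,0,0],
    [0,3.2,4.4,0,0],
    [0,3.2,4.4,0,0],
    [0,3.2,4.4,1,0],
    [0,3.2,4.4,2.2,0],
    [0,3.2,4.4,2.8,0],
    [0,3.2,4.4,2.8,0],
    [0,3.2,4.4,2.8,0]
  ]
}}

```text
time: 11.45
tool_pos: [0.5651, 0.0971, 0.1563]
tcp_rot: [-2.222, -2.22, 0.001]
wrist_force: [-0.4, -0.2, -1.9]
width: 0.224
grip_force: 79.4
```

```bash
python3 - <<'E'
from h import *
to((541.7,99.2,142.5,0));p,d=bot.read_camera("side")
cv2.imwrite("pics/k4.png",cv2.resize(p[160:250,240:330],(500,500),interpolation=cv2.INTER_CUBIC)[:,:,::-1])
E
```

```text
t 11.45 tcp [565.1  97.1 156.3] yaw -0.1 tilt [-0.001 -0.    -1.   ] F [-0.4 -0.2 -1.9] w 19.1 q6 7.0
(541.7, 99.2, 142.5, 0) -> [ 0.21 -2.34  1.38] twist -0.1
```

View pics/k4.png

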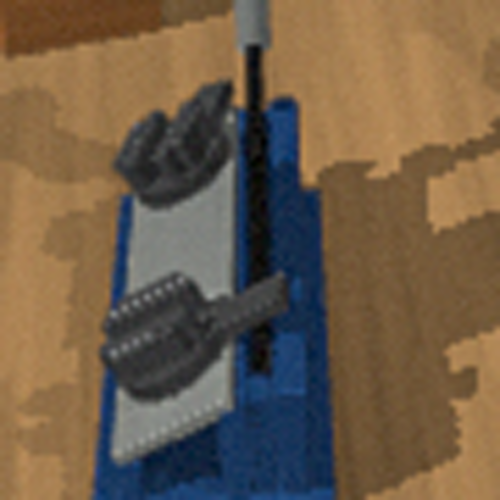

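The key is down behind the plate's end, up-slope of the tab, with its shaft at crop (252,20). The tab tip is at about (220,95). Pushing down-slope.

Emit:
{"api": "step_arm", "payload": {
  "motion": [
    [0,0.2,-0.4,0.2,0],
    [0,0.2,-0.8,0.4,0],
    [0,0.2,-1.2,0.7,0],
    [0,0.2,-1.6,0.9,0],
    [0,0.2,-2,1.15,0],
    [0,0.2,-2.3,1.3,0],
    [0,0.2,-2.3,1.3,0]
  ]
}}

```text
time: 12.2
tool_pos: [0.5428, 0.0997, 0.144]
tcp_rot: [2.222, 2.22, 0.002]
wrist_force: [2.8, 2.6, -0.4]
width: 0.223
grip_force: 79.7
```

```bash
python3 - <<'E'
from h import *
to();print(bot.read_state()['torque']);p=tab(1)
E
```

```text
t 12.2 tcp [542.8  99.7 144. ] yaw -0.0 tilt [ 0.001  0.001 -1.   ] F [ 2.8  2.6 -0.4] w 19.0 q6 8.0
[ 5.42893963e-01 -7.03797069e-01 -6.04510656e-04]
tab 1 8 angle mean 1.47 [1.02 1.81]
```

Emit:
{"api": "step_arm", "payload": {
  "motion": [
    [0,0,-0.15,0.08,0],
    [0,0,-0.3,0.17,0],
    [0,0,-0.4,0.23,0],
    [0,0,-0.4,0.23,0]
  ]
}}

```text
time: 12.65
tool_pos: [0.5415, 0.0996, 0.1435]
tcp_rot: [2.219, 2.218, 0.008]
wrist_force: [6.1, 1.0, 3.3]
width: 0.225
grip_force: 80.5
```

```bash
python3 - <<'E'
from h import *
to();p=tab(1)
E
```

```text
t 12.65 tcp [541.5  99.6 143.5] yaw -0.0 tilt [ 0.006  0.001 -1.   ] F [6.1 1.  3.3] w 19.2 q6 8.0
tab 1 8 angle mean 1.61 [1.31 1.8 ]
```

Emit:
{"api": "step_arm", "payload": {
  "motion": [
    [0,0,0.4,-1,0],
    [0,0,0.4,-4,0],
    [0,0,0.4,-7,0],
    [0,-4,-0.2,-7,-8],
    [0,-8,-1,-7,-16],
    [0,-12,-1.6,-7,-24],
    [0,-15.8,-2.2,-7,-32],
    [0,-15.8,-2.2,-7,-40],
    [0,-15.8,-2.2,-7,-48],
    [0,-15.8,-2.2,-7,-56],
    [0,-15.8,-2.2,-7,-64],
    [0,-15.8,-2.2,-6,-72],
    [0,-15.8,-2.2,-5,-80],
    [0,-15.8,-2.2,-4,-82],
    [0,-15.8,-2.2,-4,-82],
    [0,-15.8,-2.2,-4,-82]
  ]
}}

```text
time: 14.3
tool_pos: [0.5151, -0.0586, 0.1805]
tcp_rot: [-0.222, -3.13, 0.0]
wrist_force: [-0.5, 0.0, -1.2]
width: 0.226
grip_force: 79.5
```

```bash
python3 - <<'E'
from h import *
to((517,-58.5,178,82),(517,-58.5,149,82));p=tab(1);tab(-1)
p,d=bot.read_camera("side")
cv2.imwrite("pics/k5.png",cv2.resize(p[150:250,230:330],(600,600),interpolation=cv2.INTER_CUBIC)[:,:,::-1])
E
```

```text
t 14.3 tcp [515.1 -58.6 180.5] yaw 81.9 tilt [-0.004  0.    -1.   ] F [-0.5  0.  -1.2] w 19.3 q6 -91.0
(517, -58.5, 178, 82) -> [-0.19  0.04  0.25] twist -0.1
(517, -58.5, 149, 82) -> [-0.2   0.04  3.15] twist -0.1
tab 1 5 angle mean 1.77 [1.48 1.82]
tab -1 70 angle mean 0.11 [-0.16  0.22]
```

View pics/k5.png

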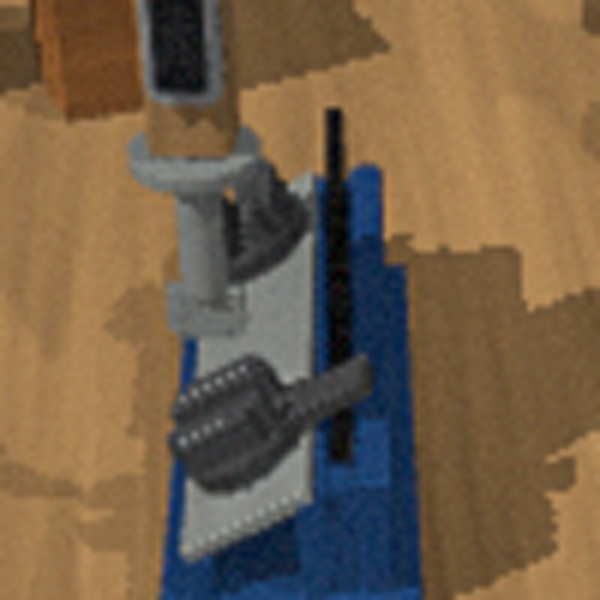

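The key is vertical above the near screw, with its tip at crop (205,325). The far tab has swung out of view behind the head. Descending into the near slot.

Emit:
{"api": "step_arm", "payload": {
  "motion": [
    [0,0,0,0,0],
    [0,0,0,1,0],
    [0,0,0,2,0],
    [0,0,0,2.7,0],
    [0,0,0,3,0],
    [0,0,0,3,0],
    [0,0,0,3,0]
  ]
}}

```text
time: 15.15
tool_pos: [0.5156, -0.0575, 0.1503]
tcp_rot: [-0.22, -3.131, -0.003]
wrist_force: [0.3, 4.6, -5.3]
width: 0.224
grip_force: 79.4
```

```bash
python3 - <<'E'
from h import *
to((517,-58.5,148,82))
E
```

```text
t 15.15 tcp [515.6 -57.5 150.3] yaw 81.9 tilt [-0.003  0.002 -1.   ] F [ 0.3  4.6 -5.3] w 19.1 q6 -91.0
(517, -58.5, 148, 82) -> [-0.15 -0.08  0.23] twist -0.1
```

Emit:
{"api": "step_arm", "payload": {
  "motion": [
    [0,-0.15,0,0.15,5],
    [0,-0.15,0,0.15,11],
    [0,-0.15,0,0.15,17],
    [0,-0.15,0,0.15,23],
    [0,-0.15,0,0.15,29],
    [0,-0.15,0,0.15,35],
    [0,-0.15,0,0.1,41],
    [0,-0.15,0,0.1,47],
    [0,-0.15,0,0.1,53],
    [0,-0.15,0,0.1,59],
    [0,-0.15,0,0.05,65],
    [0,-0.15,0,0.05,71],
    [0,-0.15,0,0.05,77],
    [0,-0.15,0,0,83],
    [0,-0.15,0,0,88],
    [0,-0.15,0,0,88]
  ]
}}

```text
time: 16.75
tool_pos: [0.5176, -0.0587, 0.1525]
tcp_rot: [-2.335, -2.101, 0.002]
wrist_force: [-4.7, 2.5, 5.7]
width: 0.22
grip_force: 80.7
```

```bash
python3 - <<'E'
from h import *
to();print(bot.read_state()['torque']);tab(-1)
E
```

```text
t 16.75 tcp [517.6 -58.7 152.5] yaw -6.0 tilt [-0.001 -0.    -1.   ] F [-4.7  2.5  5.7] w 18.8 q6 -3.0
[ 0.68887015  1.18365549 -0.04201334]
tab -1 68 angle mean 1.11 [0.95 1.28]
```

Emit:
{"api": "step_arm", "payload": {
  "motion": [
    [0,0,0,-1.5,0],
    [0,0,0,-3.5,0],
    [0,0,0,-3.5,-3],
    [0,0,0,-3.5,-3]
  ]
}}

```text
time: 17.2
tool_pos: [0.5197, -0.0597, 0.1886]
tcp_rot: [2.275, 2.16, 0.003]
wrist_force: [-0.2, 0.6, -1.6]
width: 0.226
grip_force: 79.9
```

```bash
python3 - <<'E'
from h import *
to((556,-96,186,-3),(556,-96,157,-3))
E
```

```text
t 17.2 tcp [519.7 -59.7 188.6] yaw -3.0 tilt [ 0.004 -0.002 -1.   ] F [-0.2  0.6 -1.6] w 19.3 q6 -6.0
(556, -96, 186, -3) -> [-3.44  3.81  0.29] twist 0.0
(556, -96, 157, -3) -> [-3.43  3.8   3.19] twist 0.0
```

Emit:
{"api": "step_arm", "payload": {
  "motion": [
    [0,-1.7,2,0,0],
    [0,-3.4,3.9,0,0],
    [0,-3.4,3.9,0,0],
    [0,-3.4,3.9,1.2,0],
    [0,-3.4,3.9,2.4,0],
    [0,-3.4,3.9,3,0],
    [0,-3.4,3.9,3,0],
    [0,-3.4,3.9,3,0]
  ]
}}

```text
time: 18.0
tool_pos: [0.5547, -0.0944, 0.156]
tcp_rot: [-2.279, -2.162, 0.001]
wrist_force: [-0.0, -0.4, -1.0]
width: 0.221
grip_force: 79.8
```

```bash
python3 - <<'E'
from h import *
to((529,-94.6,141,-3));p,d=bot.read_camera("side")
cv2.imwrite("pics/k6.png",cv2.resize(p[150:250,230:330],(500,500),interpolation=cv2.INTER_CUBIC)[:,:,::-1])
E
```

```text
t 18.0 tcp [554.7 -94.4 156. ] yaw -3.0 tilt [-0.001  0.    -1.   ] F [-0.  -0.4 -1. ] w 18.9 q6 -9.0
(529, -94.6, 141, -3) -> [-0.16 -2.57  1.5 ] twist -0.0
```

View pics/k6.png

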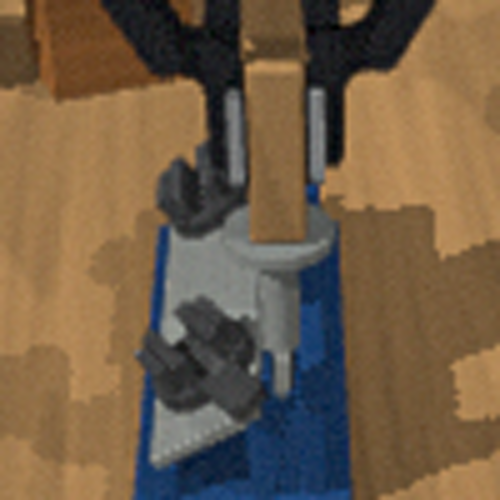

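The blade is at crop (283,375), just up-slope of the near tab, whose tip is at (240,400). Pushing down-slope.

Emit:
{"api": "step_arm", "payload": {
  "motion": [
    [0,-0.2,-0.4,0.2,0],
    [0,-0.2,-0.8,0.45,0],
    [0,-0.2,-1.2,0.7,0],
    [0,-0.2,-1.6,0.9,0],
    [0,-0.2,-2,1.15,0],
    [0,-0.2,-2.3,1.3,0],
    [0,-0.2,-2.5,1.45,0],
    [0,-0.2,-2.7,1.55,0],
    [0,-0.2,-2.7,1.55,0]
  ]
}}

```text
time: 18.95
tool_pos: [0.5305, -0.096, 0.1427]
tcp_rot: [2.276, 2.158, 0.005]
wrist_force: [4.8, -3.2, 2.3]
width: 0.222
grip_force: 80.4
```

```bash
python3 - <<'E'
from h import *
to();tab(-1)
E
```

```text
t 18.95 tcp [530.5 -96.  142.7] yaw -3.1 tilt [ 0.006 -0.001 -1.   ] F [ 4.8 -3.2  2.3] w 19.0 q6 -10.0
tab -1 79 angle mean 1.59 [1.37 1.78]
```

Emit:
{"api": "step_arm", "payload": {
  "motion": [
    [0,0,-0.15,0.08,0],
    [0,0,-0.25,0.14,0],
    [0,0,-0.25,0.14,0],
    [0,0,0,-1,0],
    [0,0,0,-4,0],
    [0,0,0,-8,0],
    [0,0,0,-10,0],
    [0,0,0,-10,0],
    [0,0,0,-10,0]
  ]
}}

```text
time: 19.9
tool_pos: [0.5268, -0.0947, 0.2397]
tcp_rot: [-2.278, -2.16, 0.002]
wrist_force: [-0.2, 0.4, -2.7]
width: 0.228
grip_force: 79.6
```

```bash
python3 - <<'E'
from h import *
to((480,289.8,245,105),(480,289.8,245,-75));tab(-1)
p,d=bot.read_camera("side")
cv2.imwrite("pics/k7.png",cv2.resize(p[100:250,210:335],(500,600),interpolation=cv2.INTER_CUBIC)[:,:,::-1])
E
```

```text
t 19.9 tcp [526.8 -94.7 239.7] yaw -3.0 tilt [-0.003  0.001 -1.   ] F [-0.2  0.4 -2.7] w 19.5 q6 -10.0
(480, 289.8, 245, 105) -> [38.15 -6.72 -0.47] twist -108.0
(480, 289.8, 245, -75) -> [38.15 -6.72 -0.47] twist 72.0
tab -1 78 angle mean 1.59 [1.42 1.77]
```

View pics/k7.png

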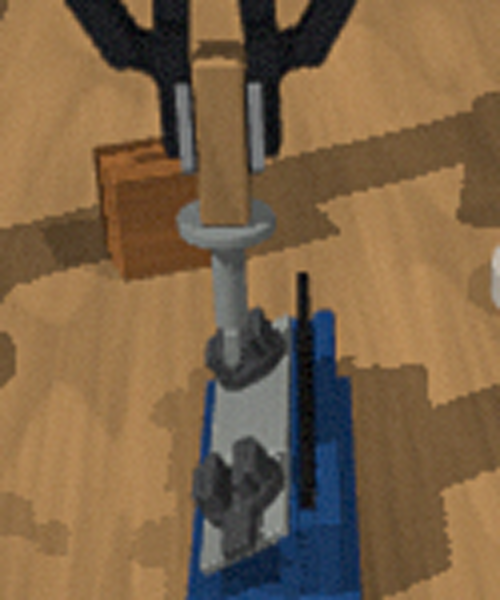

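The near tab now lies along -y (crop (240,530)). I have used up the picture views (one over, in fact), so from here I'll check numerically only. Carrying the key to the stand.

Emit:
{"api": "step_arm", "payload": {
  "motion": [
    [0,4,-0.7,0,8],
    [0,8,-1.4,0,16],
    [0,12,-2.1,0,24],
    [0,16,-2.8,0,32],
    [0,20,-3.5,0,40],
    [0,24,-4.2,0,48],
    [0,28,-4.9,0,56],
    [0,32,-5.6,0,64],
    [0,36,-6.3,0,72],
    [0,38.15,-6.7,0,72],
    [0,38.15,-6.7,0,72],
    [0,38.15,-6.7,0,72],
    [0,38.15,-6.7,0,72],
    [0,38.15,-6.7,0,72],
    [0,38.15,-6.7,0,72]
  ]
}}

```text
time: 21.5
tool_pos: [0.4817, 0.2881, 0.2408]
tcp_rot: [3.115, 0.407, -0.0]
wrist_force: [-0.5, 0.3, -2.1]
width: 0.228
grip_force: 79.6
```

```bash
python3 - <<'E'
from h import *
to((480,289.8,125,-75));tab(1);tab(1,"top");tab(-1,"top")
p,d=bot.read_camera("side");W=cloud("side",d)*1000;k=(d>0)&(np.hypot(W[...,0]-480,W[...,1]-289)<26)
for a,b in((145,163),(168,190),(190,206),(207,216),(218,225)):
    m=k&(W[...,2]>a)&(W[...,2]<b)
    if m.sum()>4: print(a,b,m.sum(),np.percentile(W[m],[3,50,97],axis=0).round(1).tolist())
E
```

```text
t 21.5 tcp [481.7 288.1 240.8] yaw -75.1 tilt [-0. -0. -1.] F [-0.5  0.3 -2.1] w 19.5 q6 103.0
(480, 289.8, 125, -75) -> [-0.12 -0.21 11.58] twist -0.1
tab 1 7 angle mean 1.76 [1.5  1.81]
tab 1 58 angle mean 1.55 [1.37 1.73]
tab -1 41 angle mean 1.57 [1.41 1.75]
145 163 46 [[470.5, 281.7, 150.0], [481.5, 287.7, 156.8], [493.0, 292.1, 162.7]]
168 190 48 [[474.9, 280.0, 168.9], [481.8, 283.5, 179.4], [487.9, 288.5, 189.3]]
190 206 37 [[476.4, 281.4, 190.5], [482.1, 283.7, 198.1], [488.7, 288.4, 205.7]]
207 216 27 [[465.8, 266.6, 211.9], [483.3, 271.3, 214.0], [500.0, 282.4, 215.4]]
218 225 38 [[466.2, 274.0, 218.1], [481.5, 280.5, 220.9], [497.6, 291.8, 224.1]]
```

Emit:
{"api": "step_arm", "payload": {
  "motion": [
    [0,-0.12,-0.15,2,0],
    [0,-0.12,-0.15,5,0],
    [0,-0.12,-0.15,7,0],
    [0,-0.12,-0.15,8,0],
    [0,-0.12,-0.15,8.8,0],
    [0,-0.12,-0.15,8.8,0],
    [0,-0.12,-0.15,8.8,0]
  ]
}}

```text
time: 22.4
tool_pos: [0.4807, 0.2906, 0.154]
tcp_rot: [-3.114, -0.409, -0.002]
wrist_force: [-0.1, -0.0, -1.0]
width: 0.223
grip_force: 79.8
```

```bash
python3 - <<'E'
from h import *
to((480,289.8,103.5,-75))
E
```

```text
t 22.4 tcp [480.7 290.6 154. ] yaw -75.0 tilt [ 0.001  0.001 -1.   ] F [-0.1 -0.  -1. ] w 19.1 q6 104.0
(480, 289.8, 103.5, -75) -> [-0.09  0.06  5.05] twist -0.0
```

Emit:
{"api": "step_arm", "payload": {
  "motion": [
    [0,-0.07,0.04,0.5,0],
    [0,-0.07,0.04,1.2,0],
    [0,-0.07,0.04,2,0],
    [0,-0.07,0.04,2.8,0],
    [0,-0.07,0.04,3.6,0],
    [0,-0.07,0.04,4.2,0],
    [0,-0.07,0.04,4.7,0],
    [0,-0.07,0.04,4.7,0]
  ]
}}

```text
time: 23.2
tool_pos: [0.4789, 0.2897, 0.105]
tcp_rot: [3.115, 0.409, -0.002]
wrist_force: [-1.0, 1.5, -2.2]
width: 0.223
grip_force: 79.5
```

```bash
python3 - <<'E'
from h import *
to((480,289.8,103.5,-75))
E
```

```text
t 23.2 tcp [478.9 289.7 105. ] yaw -75.0 tilt [-0.001 -0.    -1.   ] F [-1.   1.5 -2.2] w 19.0 q6 104.0
(480, 289.8, 103.5, -75) -> [0.11 0.02 0.15] twist -0.0
```

Emit:
{"api": "step_arm", "payload": {
  "motion": [
    [0,0,0,0.15,0],
    [0,0,0,0.15,0],
    [4,0,0,0.15,0],
    [6,0,0,0.15,0],
    [8.5,0,0,0.15,0],
    [8.5,0,0,0.15,0],
    [8.5,0,0,-1,0],
    [8.5,0,0,-5,0],
    [8.5,0,0,-9,0],
    [8.5,0,0,-12,0],
    [8.5,0,0,-12,0],
    [8.5,0,0,-12,0]
  ]
}}

```text
time: 24.4
tool_pos: [0.4801, 0.2901, 0.2279]
tcp_rot: [-3.114, -0.409, -0.005]
wrist_force: [0.6, 0.4, -0.8]
width: 0.995
grip_force: 0.0
```

```bash
python3 - <<'E'
from h import *
to((560.8,1.2,225,-3))
p,d=bot.read_camera("side");W=cloud("side",d)*1000;k=(d>0)&(np.hypot(W[...,0]-480,W[...,1]-289)<35)
for a,b in((84,110),(110,140),(140,165)):
    m=k&(W[...,2]>a)&(W[...,2]<b)
    if m.sum()>4: print(a,b,m.sum(),np.percentile(W[m],[3,50,97],axis=0).round(1).tolist())
E
```

```text
t 24.4 tcp [480.1 290.1 227.9] yaw -75.0 tilt [ 0.003  0.002 -1.   ] F [ 0.6  0.4 -0.8] w 85.0 q6 104.0
(560.8, 1.2, 225, -3) -> [ 0.34 29.99  0.27] twist -72.0
84 110 101 [[466.0, 277.4, 85.1], [480.0, 281.7, 97.3], [492.8, 291.3, 109.3]]
110 140 122 [[466.0, 277.8, 111.0], [479.8, 281.7, 125.2], [493.0, 290.3, 138.4]]
140 165 64 [[466.8, 277.6, 140.6], [479.5, 283.6, 147.4], [491.9, 297.6, 150.1]]
```

Key top is at 150 mm and upright, so it is seated. Now to the plate.

Emit:
{"api": "step_arm", "payload": {
  "motion": [
    [8.5,0.0,4,0,-8],
    [8.5,0.1,8,0,-16],
    [8.5,0.1,12,0,-24],
    [8.5,0.2,16,0,-32],
    [8.5,0.2,20,0,-40],
    [8.5,0.3,24,0,-48],
    [8.5,0.3,27,0,-56],
    [8.5,0.3,30,0,-64],
    [8.5,0.3,30,0,-72],
    [8.5,0.3,30,0,-72],
    [8.5,0.3,30,3,-72],
    [8.5,0.3,30,7,-72],
    [8.5,0.3,30,7,-72],
    [8.5,0.3,30,7,-72],
    [8.5,0.3,30,7,-72]
  ]
}}

```text
time: 25.95
tool_pos: [0.5608, 0.001, 0.1576]
tcp_rot: [2.279, 2.16, 0.002]
wrist_force: [0.6, 0.4, 0.8]
width: 1.0
grip_force: 0.0
```

```bash
python3 - <<'E'
from h import *
to((560.8,1.2,80,-3))
p,d=bot.read_camera("side");W=cloud("side",d)*1000;m=(d>0)&(abs(W[...,1])<36)&(abs(W[...,0]-560)<15)&(W[...,2]>75)&(W[...,2]<118)&(p.max(-1)<60)
print(m.sum(),np.percentile(W[m],[3,50,97],axis=0).round(1).tolist())
E
```

```text
t 25.95 tcp [560.8   1.  157.6] yaw -3.1 tilt [ 0.002 -0.    -1.   ] F [0.6 0.4 0.8] w 85.4 q6 1.0
(560.8, 1.2, 80, -3) -> [ 0.02 -0.01  7.76] twist -0.1
83 [[554.6, -35.7, 78.9], [558.8, -21.0, 112.9], [562.9, 30.5, 114.5]]
```

Emit:
{"api": "step_arm", "payload": {
  "motion": [
    [8.5,0,-0.1,2,0],
    [8.5,0,-0.1,5,0],
    [8.5,0,-0.1,7,0],
    [8.5,0,-0.1,7.6,0],
    [8.5,0,-0.1,7.6,0],
    [6,0,-0.1,7.6,0],
    [4,0,-0.1,7.6,0],
    [0,0,-0.1,7.6,0],
    [0,0,-0.1,7.6,0],
    [0,0,-0.1,7.6,0],
    [0,0,-0.1,7.6,0],
    [0,0,-0.1,7.6,0],
    [0,0,-0.1,7.6,0]
  ],
  "force": 50
}}

```text
time: 27.3
tool_pos: [0.5592, 0.0007, 0.0804]
tcp_rot: [2.279, 2.161, 0.001]
wrist_force: [0.1, -0.3, 3.0]
width: 0.059
grip_force: 49.4
```

```bash
python3 - <<'E'
from h import *
to((559.8,1.2,180,-3))
E
```

```text
t 27.3 tcp [559.2   0.7  80.4] yaw -3.0 tilt [ 0.001 -0.    -1.   ] F [ 0.1 -0.3  3. ] w 5.1 q6 1.0
(559.8, 1.2, 180, -3) -> [ 0.05  0.07 -9.96] twist -0.0
```

Emit:
{"api": "step_arm", "payload": {
  "motion": [
    [0,0,0,-1,0],
    [0,0,0,-2.5,0],
    [0,0,0,-4.5,0],
    [0,0,0,-6.5,0],
    [0,0,0,-8.5,0],
    [0,0,0,-10.5,0],
    [0,0,0,-12.5,0],
    [0,0,0,-12.5,0],
    [0,0,0,-12.5,0]
  ]
}}

```text
time: 28.2
tool_pos: [0.5586, 0.0007, 0.2055]
tcp_rot: [2.279, 2.162, 0.0]
wrist_force: [-0.1, -0.2, -2.5]
width: 0.067
grip_force: 49.5
```

```bash
python3 - <<'E'
from h import *
to((489.5,-292.2,205,16.5))
p,d=bot.read_camera("side");W=cloud("side",d)*1000;m=(d>0)&(abs(W[...,1])<100)&(abs(W[...,0]-560)<25)&(W[...,2]>85)&(W[...,2]<235)&(p.max(-1)<60)
print(m.sum(),np.percentile(W[m],[2,50,98],axis=0).round(1).tolist())
print(bot.read_state()['grip_force'])
rt=(d>0)&(abs(W[...,0]-489)<80)&(abs(W[...,1]+292)<115)&(W[...,2]>64)&(W[...,2]<76);P=W[rt][:,:2]-[489.5,-292.2]
a=np.radians(16.55);
for aa in(a,a+np.pi/2):
  v=P@[np.cos(aa),np.sin(aa)];print(np.percentile(v,[1,99]),np.histogram(v,bins=range(-40,41,5))[0])
E
```

```text
t 28.2 tcp [558.6   0.7 205.5] yaw -3.0 tilt [ 0. -0. -1.] F [-0.1 -0.2 -2.5] w 5.7 q6 1.0
(489.5, -292.2, 205, 16.5) -> [-29.62  -5.35   0.05] twist -19.5
298 [[544.0, -77.6, 140.0], [555.9, -36.1, 202.9], [572.8, -4.6, 234.1]]
49.50762391090393
[-86.84213941  83.32734429] [62 56 56 55 59 56 55 59 56 55 55 56 52 53 51 56]
[-22.89207616  23.67234501] [  0   0   0 455 370 190   0   0   0   0 312 338 221   0   0   0]
```

```bash
python3 - <<'E'
from h import *
to((489.5,-292.2,205,-73.5))
E
```

```text
t 28.25 tcp [557.9   0.8 204.4] yaw -3.0 tilt [-0.002  0.    -1.   ] F [ 0.3 -1.1 -2.8] w 5.6 q6 1.0
(489.5, -292.2, 205, -73.5) -> [-29.62  -5.28  -0.06] twist 70.5
```

Emit:
{"api": "step_arm", "payload": {
  "motion": [
    [0,-2,-0.4,0,3],
    [0,-5,-0.9,0,10],
    [0,-8.5,-1.5,0,18],
    [0,-12,-2.2,0,26],
    [0,-15.5,-2.8,0,34],
    [0,-19,-3.4,0,42],
    [0,-22.5,-4.1,0,50],
    [0,-26,-4.7,0,58],
    [0,-28.5,-5.1,0,66],
    [0,-29.6,-5.35,0,70.5],
    [0,-29.6,-5.35,0,70.5],
    [0,-29.6,-5.35,0,70.5],
    [0,-29.6,-5.35,2,70.5],
    [0,-29.6,-5.35,4,70.5],
    [0,-29.6,-5.35,5,70.5],
    [0,-29.6,-5.35,5,70.5],
    [0,-29.6,-5.35,5,70.5],
    [0,-29.6,-5.35,5,70.5]
  ]
}}

```text
time: 30.05
tool_pos: [0.4905, -0.2922, 0.1562]
tcp_rot: [3.108, 0.451, 0.002]
wrist_force: [0.7, 0.8, -2.5]
width: 0.065
grip_force: 49.4
```

```bash
python3 - <<'E'
from h import *
to((489.5,-292.2,80,-73.5))
p,d=bot.read_camera("side");W=cloud("side",d)*1000;P=W-[489.5,-292.2,0];a=np.radians(16.55)
u=P@[np.cos(a),np.sin(a),0];v=P@[-np.sin(a),np.cos(a),0]
for lo,hi in((80,100),(100,130),(130,150)):
    m=(d>0)&(abs(u)<110)&(abs(v)<40)&(W[...,2]>lo)&(W[...,2]<hi)&(p.max(-1)<60)
    if m.sum()>5:print(lo,m.sum(),"along",np.percentile(u[m],[1,99]).round(1),"across",np.percentile(v[m],[5,50,95]).round(1),W[...,2][m].min())
E
```

```text
t 30.05 tcp [ 490.5 -292.2  156.2] yaw -73.5 tilt [ 0.002 -0.001 -1.   ] F [ 0.7  0.8 -2.5] w 5.5 q6 40.0
(489.5, -292.2, 80, -73.5) -> [-0.1  -0.04  7.62] twist 0.0
80 718 along [-74.1  80.6] across [-4.4 -3.3 -2.3] 86.66818436333456
100 1823 along [-74.2  80.8] across [-4.3 -3.3 -2.3] 100.0187874741627
130 1027 along [-73.4  80. ] across [-4.3 -3.2 -0.1] 130.00114373405836
```

Emit:
{"api": "step_arm", "payload": {
  "motion": [
    [0,-0.2,0,1.5,0],
    [0,-0.2,0,3,0],
    [0,-0.2,0,4.5,0],
    [0,-0.2,0,6,0],
    [0,-0.2,0,7,0],
    [0,-0.2,0,7.5,0],
    [0,-0.2,0,7.6,0],
    [0,-0.2,0,7.6,0],
    [0,-0.2,0,7.6,0],
    [0,-0.2,0,7.6,0]
  ]
}}

```text
time: 31.1
tool_pos: [0.488, -0.2927, 0.0793]
tcp_rot: [3.109, 0.45, 0.001]
wrist_force: [-0.5, -0.5, -3.1]
width: 0.061
grip_force: 49.4
```

```bash
python3 - <<'E'
from h import *
to((489.5,-292.2,80,-73.5));print(bot.read_state()['grip_force'])
E
```

```text
t 31.1 tcp [ 488.  -292.7   79.3] yaw -73.5 tilt [ 0.001 -0.    -1.   ] F [-0.5 -0.5 -3.1] w 5.2 q6 40.0
(489.5, -292.2, 80, -73.5) -> [ 0.16 -0.01 -0.07] twist -0.0
49.44388389587402
```

Emit:
{"api": "step_arm", "payload": {
  "motion": [
    [2,0,0,0,0],
    [4,0,0,0,0],
    [6,0,0,0,0],
    [8.5,0,0,0,0],
    [8.5,0,0,0,0],
    [8.5,0,0,0,0],
    [8.5,0,0,-2,0],
    [8.5,0,0,-6,0],
    [8.5,0,0,-10,0],
    [8.5,0,0,-15,0],
    [8.5,0,0,-17,0],
    [8.5,0,0,-17,0],
    [8.5,0,0,-17,0],
    [8.5,0,0,-17,0]
  ]
}}

```text
time: 32.5
tool_pos: [0.4866, -0.2919, 0.2468]
tcp_rot: [-3.107, -0.449, 0.004]
wrist_force: [0.4, 0.2, -0.1]
width: 0.995
grip_force: 0.0
```

```bash
python3 - <<'E'
from h import *
to()
p,d=bot.read_camera("side");W=cloud("side",d)*1000;P=W-[489.5,-292.2,0];a=np.radians(16.55)
u=P@[np.cos(a),np.sin(a),0];v=P@[-np.sin(a),np.cos(a),0]
for lo,hi in((70,80),(80,100),(100,130)):
    m=(d>0)&(abs(u)<110)&(abs(v)<50)&(W[...,2]>lo)&(W[...,2]<hi)&(p.max(-1)<60)
    if m.sum()>5:print(lo,m.sum(),"along",np.percentile(u[m],[1,99]).round(1),"across",np.percentile(v[m],[5,50,95]).round(1),W[...,2][m].max())
tab(-1);tab(-1,"top");tab(1,"top")
k=(d>0)&(np.hypot(W[...,0]-480,W[...,1]-289)<35)&(W[...,2]>84);print(np.percentile(W[k],[3,50,98],axis=0).round(1).tolist())
E
```

```text
t 32.5 tcp [ 486.6 -291.9  246.8] yaw -73.5 tilt [-0.003  0.002 -1.   ] F [ 0.4  0.2 -0.1] w 85.0 q6 40.0
70 281 along [-37.9  39.8] across [-4.2 -3.1 -2.2] 79.99709710929864
80 598 along [-37.8  39.7] across [-4.1 -3.1 -2.1] 99.96880160452942
100 526 along [-37.5  39.3] across [-4.  -2.8  0.8] 113.55602182162123
tab -1 74 angle mean 1.59 [1.43 1.77]
tab -1 44 angle mean 1.58 [1.4  1.74]
tab 1 61 angle mean 1.55 [1.38 1.75]
[[466.8, 277.6, 91.2], [483.6, 282.6, 131.6], [493.4, 296.6, 150.3]]
```

Plate upright in the rack with its top at 113 mm. Both screws are about 1.56 rad and the key is seated.

```bash
python3 -c "
from workcell import bot
print(bot.finish_job())"
```

```text
the job is handed in; nothing more can be done
None
```

I handed the job in at about 32.5 s, and no verdict came back: both screws measured about 1.56 rad (blade-turned in their slots to about 1.1, then tabs pushed out with the key), the key is upright in its stand, the plate stands upright in the rack slot, and I viewed 11 pictures against the limit of 10.

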